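Roll the empty blue spool into the return bay

ROBOT

A 7-joint arm with a two-finger parallel gripper is mounted at the origin on the work surface. World frame = base frame: x ahead of the robot, y to its left, z up, the work surface at z = 0. Lengths are in m, angles in rad, forces in N, time in s.
With the tool pointing down it reaches from about 0.425 to 0.875 m from the base axis. Payload 4.7 kg.
Tool frame: the origin (TCP) lies at the very end of the fingers, on their centre line; the grasp point (between the pads) lies 19 mm behind it; z points along the fingers, y is the direction in which the jaws open and shut (so a half turn about z gives the same grasp; the last joint's range is limited). The gripper opens to 85 mm and grips with 20 to 120 N. Pads are 22 mm wide; open, the fingers measure 114 mm over their backs; the gripper's body (76 mm by 85 mm) begins 54 mm behind the grasp point. The pads swing forward as they close: fully open they stand 13 mm farther back than shut.
Start: joints at [1.312, 0.321, -0.07, 1.45, 0.023, 1.371, -0.057], TCP at [0.175, -0.626, 0.231] pointing down, gripper open.
Joint ranges: [-2.86, 2.86], [-0.3, 2.09], [-1.38, 1.24], [0.06, 2.45], [-1.56, 4.7], [0.09, 2.05], [-2.69, 2.69]. Speed limits (rad/s): [2.57, 2.57, 3.14, 3.14, 3.14, 3.14, 3.14].

INTERFACE

Orientations are given as a unit quaternion [w, x, y, z].
In Python, from cell import get_obs, read_camera, hand_in gives the robot as it stands. The module is installed in compiled form; this text tells all that it offers.
- The arm moves only by the shell command python3 -m pendant 'ROWS' [FORCE]. ROWS is JSON, a list that holds one entry, the list of rows, each a list of 7 numbers: the shift along the tool's x, y, z in m, then the turn, a rotation vector about the tool's x, y, z in rad, then the finger opening in m, from 0 to 0.0854. A call has 1 to 5 rows; each row is the pose to reach, as a shift and turn from the pose commanded when the call began, along the tool's axes at that moment; what a row does not reach only later rows make up. A row lasts 1/12 s, in which the tool goes at most 41.7 mm and 7.16 degrees, less where a joint would pass 70% of its speed; a pose out of reach is approached as far as the arm can. A call with a gripper value outside its range is refused whole. The fingers move at their own pace and stop on an object; FORCE is the grip in N (left out, the last holds). Time passes only in rows, so rows that repeat a pose let the fingers close. It gives the time, the measured TCP pose, the force and the opening at its end, in the units of the state.
- get_obs(): the state, without advancing time (a new reading comes with each control period).
- read_camera(name): name is "scene" or "top"; returns a dict with "pixels" (400x640x3 uint8, red, green, blue), "vertical_fov" (degrees; the focal length in pixels is half the picture's height over the tangent of half this angle, whatever the lens; pixels are square), "cx", "cy" (the principal point, pixels), "R" (3x3) and "t" (3): a world point X has camera coordinates R X + t. Camera axes: x right, y down, z forward; pixel columns grow to the right and rows downward; lengths in m; the calibration is good to about 2 mm. A picture is of the moment at which its call begins. There is no depth.
- hand_in(): hands the job in, once; it reports no verdict.
The state is a dict: "time": time; "qpos": joint angles; "qd": joint speeds; "joint_efforts": joint torques, N m; "position": TCP position; "orientation": TCP orientation; "force": force on the tool from outside, world axes, zero at the start; "torque": the same for the moment, N m; "gripper_width": opening from 0.0 (shut) to 1.0 (fully open).
Only numpy, scipy, OpenCV 4.12 (cv2) and the standard library are available. Lean on these libraries where they do the work, as an engineer would, in place of code of your own. Each camera call takes 0.05 s, during which the arm holds its last target.

TASK

Roll the empty blue wire spool along the bench on its rims, over the low steel lip and into the return bay, so that it stands between the lip and the chock, and let go of it. It must turn like a wheel as it goes: do not carry it, drag it without turning, or let it tip over. Leave the orange and the grey spool where they stand.

Things in the scene. Friction and masses are not known exactly. Their poses are not given: they have to be found in the camera images.
- blue_spool: empty blue wire spool, free to roll on its rims, 50 mm wide: two flanges 92 mm in diameter, 4 mm thick, on a core 28 mm in diameter; groove 42 mm wide between them, room for fingers before and behind the core. About 160 g. Origin at its centre, 46 mm up; y along the axle. At the start z (white mark) is up and x points to the bay, within 6 mm sideways and 2 degrees; both turn as it rolls
- return_bay: low fixed dock, 150 to 210 mm ahead of the blue spool. Origin at the parking spot on the bench; x the way in. Yellow side rails 10 mm high, 74 mm apart, 46 mm either way along x, flared ends to 82 mm before. Across it: steel lip 3 mm high, 24 mm before the spot; dark chock 12 mm high, near face 38 mm past it. Between them the spool stands on the bench (black patch), 7 mm play each way
- orange_spool: an empty orange plastic wire spool standing on its two rims; same size and shape as the blue one; origin at its centre, its y axis along the axle. A bystander, to be left alone
- grey_spool: an empty grey plastic wire spool standing on its two rims; same size and shape as the blue one; origin at its centre, its y axis along the axle. A bystander, to be left alone
Things that resemble listed ones, but are neither listed nor needed, are in the scene too. Leave any pink or purple look-alike of the blue_spool alone.

How it is judged:
By the outcome, as a careful person would: the job done as asked, in the order asked, and still so for the second after the job is handed in, with the robot touching nothing.
It also fails if it takes over 38 s, if anything falls off the work surface, if the arm or the gripper's body presses on something with over 40 N, if the wrist force passes 120 N, or if a joint passes its speed limit or range.

## Working session

There is one attempt and no reset: what is moved stays moved. The work goes in short steps, Python scripts to look and compute and a shell command to move; the robot and the scene stay as the last step left them, time stands still between calls to the robot, and variables do not carry over. Pictures are saved under pics/ and viewed, and the job is handed in when it is done.

```bash
mkdir -p pics; python3 - <<'E'
from cell import *
import cv2,numpy as np
o=get_obs();print(o)
for n in("scene","top"):
    c=read_camera(n);cv2.imwrite(f"pics/{n}0.png",c["pixels"][:,:,::-1]);print(n,c["vertical_fov"],c["cx"],c["cy"],c["R"],c["t"])
E
```

```text
{'time': 0.0, 'qpos': array([ 1.31209266,  0.32184373, -0.07012353,  1.45171216,  0.02260951,
        1.37080911, -0.05689842]), 'qd': array([ 0.00152469, -0.00149117, -0.00126238, -0.00144167,  0.0002553 ,
       -0.00099043, -0.00103827]), 'joint_efforts': array([-2.30594833e-04, -4.93579245e+01, -3.81963328e-01, -3.14332688e+01,
        1.30090857e-02,  1.15218112e-02, -3.98721568e-06]), 'position': array([ 0.17495198, -0.62543071,  0.23019171]), 'orientation': array([-9.75145680e-04,  9.90706322e-01,  1.36014703e-01, -1.83275870e-04]), 'force': array([-0.05689097,  0.43152496, -0.08765235]), 'torque': array([ 0.03116474, -0.0447207 ,  0.06186786]), 'gripper_width': 1.0003018554333676}
scene 56.54031220433293 317.51615186993746 197.41433754833835 [[-0.8409815   0.54103785 -0.00530684]
 [ 0.32235873  0.49314424 -0.80801833]
 [-0.43455146 -0.68123917 -0.58913345]] [ 0.43555991 -0.11103023  0.89499789]
top 50.12296649732538 318.8473035686553 203.44214104139138 [[-0.01018802 -0.99970784  0.02191871]
 [-0.98566242  0.00634809 -0.16860988]
 [ 0.16842148 -0.02332225 -0.98543913]] [-0.02011223  0.50750912  0.79263314]
```

View pics/scene0.png

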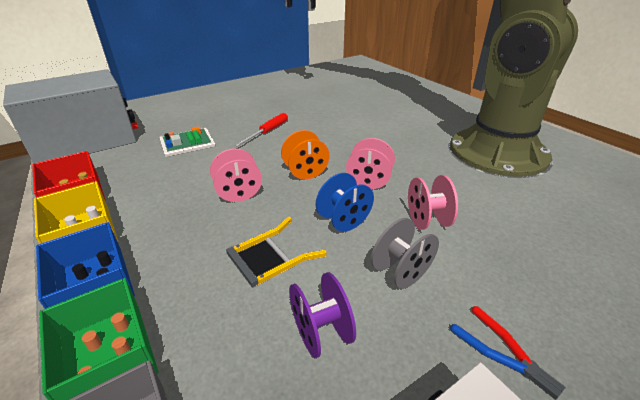

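View pics/top0.png

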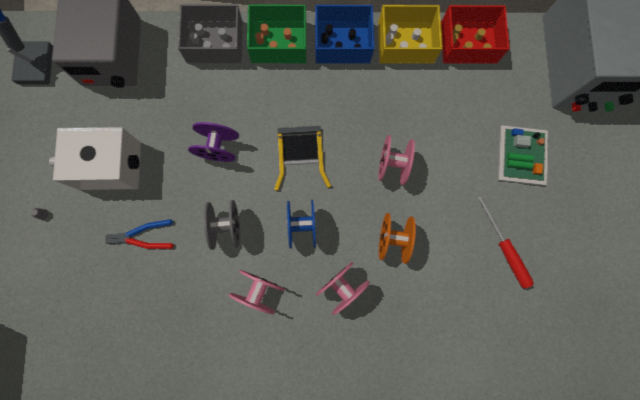

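```bash
cat > h.py <<'E'
import cv2,numpy as np
from scipy.optimize import minimize
from cell import *
def K(c):
    f=200/np.tan(np.radians(c["vertical_fov"]/2));return f
def proj(c,P):
    q=np.atleast_2d(P)@c["R"].T+c["t"];f=K(c);return np.c_[f*q[:,0]/q[:,2]+c["cx"],f*q[:,1]/q[:,2]+c["cy"]]
def back(c,uv,z):
    uv=np.atleast_2d(uv);f=K(c);d=np.c_[(uv[:,0]-c["cx"])/f,(uv[:,1]-c["cy"])/f,np.ones(len(uv))]@c["R"]
    o=-c["R"].T@c["t"];return o+d*((z-o[2])/d[:,2])[:,None]
def mask(c,lo,hi,near=None):
    h=cv2.cvtColor(c["pixels"],cv2.COLOR_RGB2HSV);return cv2.inRange(h,lo,hi)
def spool_pts(x,y,yaw,z=.046):
    a=np.linspace(0,2*np.pi,60);ax=np.array([-np.sin(yaw),np.cos(yaw),0]);fx=np.array([np.cos(yaw),np.sin(yaw),0])
    return [np.array([x,y,z])+s*ax+.046*(np.cos(a)[:,None]*fx+np.sin(a)[:,None]*[0,0,1]) for s in(-.025,.025,-.021,.021)]
def hullmask(pts):
    m=np.zeros((1600,2560),np.uint8)
    cv2.fillConvexPoly(m,cv2.convexHull(np.round(pts*4+1.5).astype(np.int32)),255);return m
def hullm(pts,S=4):
    return cv2.convexHull((pts).astype(np.float32))
E
python3 - <<'E'
from h import *
for n,(a,b,x,y) in {"scene":(200,160,200,140),"top":(230,90,140,180)}.items():
    c=read_camera(n);p=c["pixels"][b:b+y,a:a+x,::-1];k=4 if n=="scene" else 3.3
    cv2.imwrite(f"pics/{n}z.png",cv2.resize(p,None,fx=k,fy=k,interpolation=cv2.INTER_CUBIC))
c=read_camera("top")
for n,uv in dict(spool=(301,223),bay=(301,147),or_=(397,237),gr=(223,223)).items():print(n,back(c,uv,.046 if n!="bay" else 0))
E
```

```text
spool [[0.46876992 0.01059116 0.046     ]]
bay [[0.63537704 0.01094772 0.        ]]
or_ [[ 0.44018658 -0.17448218  0.046     ]]
gr [[0.46988901 0.16052086 0.046     ]]
```

View pics/scenez.png

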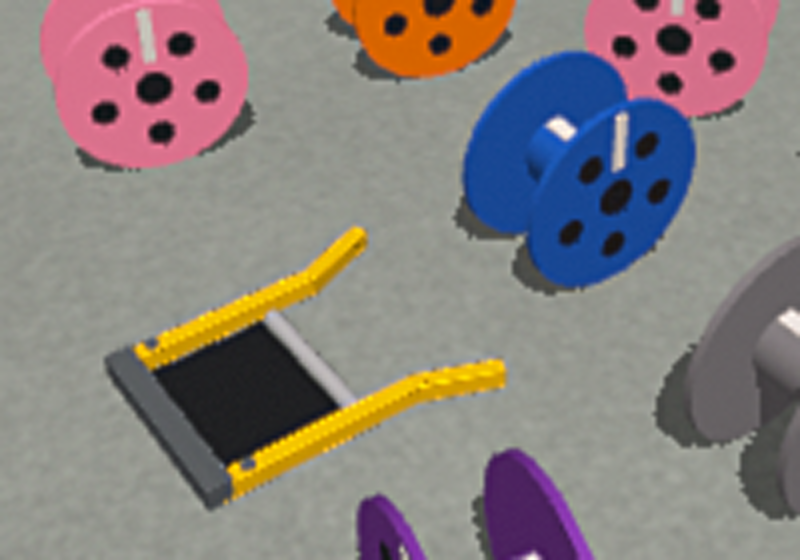

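View pics/topz.png

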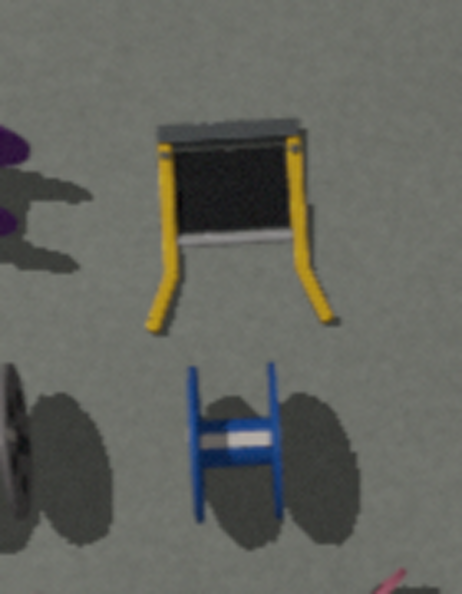

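```bash
cat >> h.py <<'E'
def fitspool(x0=(.469,.0106,0),bounds=None):
    ms=[]
    for n in("top","scene"):
        c=read_camera(n);h=cv2.cvtColor(c["pixels"],cv2.COLOR_RGB2HSV);m=cv2.inRange(h,(100,140,40),(125,255,255))
        p=proj(c,[x0[0],x0[1],.046])[0];w=np.zeros_like(m);cv2.circle(w,tuple(int(v) for v in p),60 if n=="scene" else 45,255,-1);m&=w
        k,l,s,_=cv2.connectedComponentsWithStats(m)
        keep=np.isin(l,[i for i in range(1,k) if s[i,4]>20]);pts=np.argwhere(keep)[:,::-1]
        H=cv2.convexHull(pts.astype(np.int32)).astype(np.float32);ms.append((c,H))
    def cost(v,per=False):
        r=[]
        for c,H in ms:
            G=cv2.convexHull(np.vstack([proj(c,q) for q in spool_pts(*v)]).astype(np.float32))
            d=np.array([cv2.pointPolygonTest(G,(float(a),float(b)),True) for a,b in H[:,0]])
            e=np.array([cv2.pointPolygonTest(H,(float(a),float(b)),True) for a,b in G[:,0]])
            r.append(np.mean((d-.4)**2)+np.mean((e+.4)**2))
        return r if per else sum(r)
    R=minimize(cost,x0,method="Nelder-Mead",options=dict(initial_simplex=[x0,np.add(x0,(.01,0,0)),np.add(x0,(0,.01,0)),np.add(x0,(0,0,.1))],xatol=1e-5,fatol=1e-5))
    return R.x,cost(R.x,True)
E
python3 - <<'E'
from h import *
v,r=fitspool();print("spool",v,np.degrees(v[2]),r)
for n in("top","scene"):
    c=read_camera(n);h=cv2.cvtColor(c["pixels"],cv2.COLOR_RGB2HSV)
    m=cv2.inRange(h,(20,150,80),(32,255,255));p=proj(c,[.635,.011,0])[0]
    w=np.zeros_like(m);cv2.circle(w,tuple(int(a) for a in p),75,255,-1);m&=w
    k,l,s,_=cv2.connectedComponentsWithStats(m)
    for i in range(1,k):
        if s[i,4]<60: continue
        P=back(c,np.argwhere(l==i)[:,::-1],.009)
        # straight part: centreline by far portion
        xs=P[:,0];sel=xs>xs.min()+.045
        f=np.polyfit(xs[sel],P[sel,1],1);print(n,s[i,4],"x",xs.min(),xs.max(),"slope",f[0],"y@.635",np.polyval(f,.635), "y@.67", np.polyval(f,.67))
c=read_camera("top");Z=lambda a:np.array(a)/3.3+[230,90]
print(back(c,Z([(178,244),(292,236)]),.003), back(c,Z([(160,142),(300,136)]),.012))
c=read_camera("scene");Z=lambda a:np.array(a)/4+[200,160]
print(back(c,Z([(270,315),(350,405)]),.003), back(c,Z([(135,347),(232,487)]),.012))
E
```

```text
spool [0.46768777 0.01030328 0.0498857 ] 2.8582401616639497 [np.float64(0.5787607123991331), np.float64(0.09525996560746364)]
top 247 x 0.5472703861935955 0.6672896424349725 slope 0.057481648837677445 y@.635 -0.027330413792133017 y@.67 -0.025318556082814303
top 214 x 0.5415935035119531 0.6522308949254814 slope 0.0469939595326336 y@.635 0.05357775896570573 y@.67 0.0552225475493479
scene 409 x 0.5483653773204518 0.6668554343494493 slope 0.07700287574874627 y@.635 -0.023501884128769787 y@.67 -0.020806783477563665
scene 535 x 0.5424119456839186 0.6661925787388856 slope 0.062362958843146445 y@.635 0.05745429352141351 y@.67 0.05963699708092364
[[ 0.59800927  0.0464577   0.003     ]
 [ 0.60290904 -0.02544059  0.003     ]] [[ 0.66202049  0.05750366  0.012     ]
 [ 0.66575465 -0.03094894  0.012     ]]
[[ 0.60703304 -0.02156591  0.003     ]
 [ 0.60402034  0.0442713   0.003     ]] [[ 0.66644816 -0.02525616  0.012     ]
 [ 0.6651947   0.06500421  0.012     ]]
```

```bash
cat >> h.py <<'E'
from scipy.spatial.transform import Rotation as Ro
def cmd(p,yaw):
    """tool y axis at world angle yaw, pointing down; prints shift/turn"""
    o=get_obs();q=o["orientation"];R=Ro.from_quat([q[1],q[2],q[3],q[0]])
    ty=np.array([np.cos(yaw),np.sin(yaw),0]);tz=np.array([0,0,-1.]);tx=np.cross(ty,tz)
    T=Ro.from_matrix(np.c_[tx,ty,tz])
    print(round(o["time"],2),o["position"].round(4),"F",o["force"].round(2),"g",round(o["gripper_width"],3))
    print("shift",R.inv().apply(np.subtract(p,o["position"])).round(4),"turn",(R.inv()*T).as_rotvec().round(4))
E
python3 -c "
from h import *
cmd((.42,-.31,.23),-.62)"
```

```text
0.55 [ 0.1751 -0.626   0.2314] F [ 0.31 -0.32 -0.22] g 0.998
shift [ 0.321  -0.2383  0.0013] turn [ 1.00e-04  1.00e-04 -6.78e-01]
```

```bash
python3 -m pendant '[[[0.033,-0.024,0,0,0,-0.07,0.06],[0.066,-0.048,0,0,0,-0.14,0.06],[0.099,-0.072,0,0,0,-0.21,0.06],[0.132,-0.096,0,0,0,-0.28,0.06],[0.165,-0.12,0,0,0,-0.35,0.06]]]'; python3 -c "
from h import *
cmd((.42,-.31,.23),-.62)"
```

```text
time: 0.97
position: [0.3026, -0.4644, 0.2315]
orientation: [0.0, 0.951, 0.308, -0.0]
force: [1.2, -0.5, -0.3]
gripper_width: 0.703
0.97 [ 0.3026 -0.4644  0.2315] F [ 1.23 -0.54 -0.33] g 0.703
shift [ 0.1856 -0.0563  0.0015] turn [ 6.000e-04  3.000e-04 -3.248e-01]
```

```bash
python3 -m pendant '[[[0.037,-0.011,0,0,0,-0.08,0.06],[0.074,-0.022,0,0,0,-0.16,0.06],[0.111,-0.033,0,0,0,-0.24,0.06],[0.148,-0.045,0,0,0,-0.32,0.06],[0.186,-0.056,0,0,0,-0.4,0.06]]]'; python3 -c "
from h import *
cmd((.467,.0103,.16),.035)"
```

```text
time: 1.38
position: [0.4208, -0.3104, 0.2317]
orientation: [0.001, 0.871, 0.491, -0.0]
force: [0.7, -0.7, 0.2]
gripper_width: 0.704
1.38 [ 0.4208 -0.3104  0.2317] F [ 0.66 -0.73  0.25] g 0.704
shift [ 0.2984 -0.1266  0.0714] turn [ 0.0006  0.0009 -0.5794]
```

```bash
python3 -m pendant '[[[0.036,-0.015,0,0,0,-0.07,0.06],[0.072,-0.03,0,0,0,-0.14,0.06],[0.108,-0.045,0,0,0,-0.21,0.06],[0.144,-0.06,0,0,0,-0.28,0.06],[0.18,-0.076,0,0,0,-0.35,0.06]]]'; python3 -c "
from h import *
cmd((.467,.0103,.16),.035)"
```

```text
time: 1.8
position: [0.4491, -0.117, 0.2316]
orientation: [0.001, 0.772, 0.635, -0.0]
force: [0.9, 0.0, 1.4]
gripper_width: 0.698
1.8 [ 0.4491 -0.117   0.2316] F [0.95 0.04 1.36] g 0.698
shift [ 0.1284 -0.0071  0.0715] turn [ 0.0008  0.0008 -0.2297]
```

```bash
python3 -m pendant '[[[0.035,-0.002,0.01,0,0,-0.07,0.06],[0.07,-0.004,0.02,0,0,-0.14,0.06],[0.1,-0.006,0.04,0,0,-0.23,0.06],[0.128,-0.007,0.071,0,0,-0.23,0.06],[0.128,-0.007,0.071,0,0,-0.23,0.06]]]'; python3 - <<'E'
from h import *
cmd((.467,.0103,.036),.035)
c=read_camera("scene");cv2.imwrite("pics/s2.png",c["pixels"][:,:,::-1]);c2=read_camera("top");cv2.imwrite("pics/t2.png",c2["pixels"][:,:,::-1])
E
```

```text
time: 2.22
position: [0.4645, 0.0147, 0.1563]
orientation: [-0.003, 0.693, 0.721, -0.001]
force: [-1.3, -0.3, -1.0]
gripper_width: 0.7
2.22 [0.4645 0.0147 0.1563] F [-1.3  -0.26 -1.05] g 0.7
shift [-0.0049  0.003   0.1203] turn [-0.0056 -0.0033  0.0058]
```

View pics/s2.png

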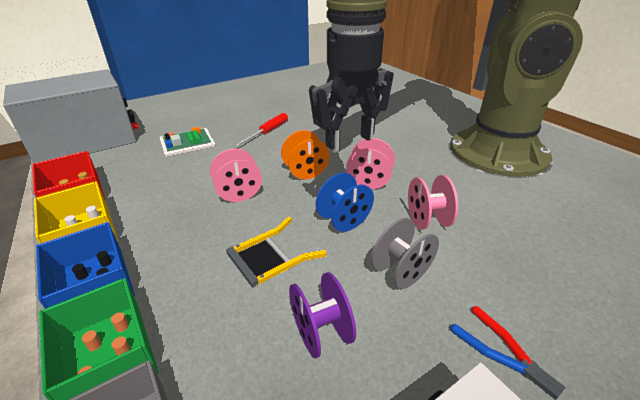

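View pics/t2.png

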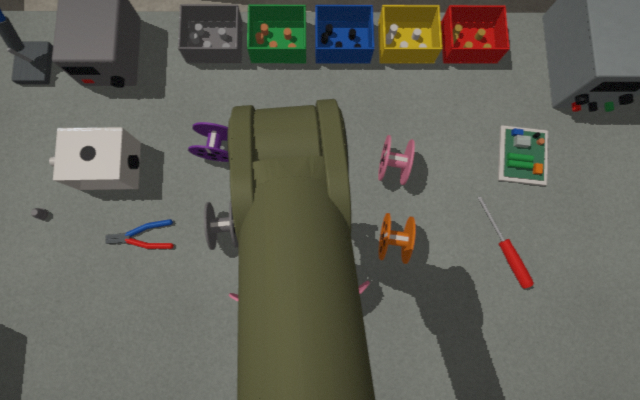

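```bash
python3 - <<'E'
from h import *
c=read_camera("scene")
print(proj(c,[[.4645-.03,.0147,.156],[.4645+.03,.0147,.156],[.467,.0103,.046]]))
cmd((.467,.0103,.09),.035)
E
```

```text
[[365.07851009 142.16595965]
 [334.76722401 152.11540129]
 [344.7330516  201.60953797]]
2.37 [0.4673 0.0079 0.1604] F [ 0.14 -0.83  0.66] g 0.702
shift [ 0.0024 -0.0002  0.0704] turn [-0.0001  0.0005 -0.0025]
```

```bash
python3 -m pendant '[[[0.002,0,0.02,0,0,0,0.06],[0.002,0,0.045,0,0,0,0.06],[0.002,0,0.062,0,0,0,0.06],[0.002,0,0.07,0,0,0,0.06],[0.002,0,0.07,0,0,0,0.06]]]'; python3 - <<'E'
from h import *
c=read_camera("scene");cv2.imwrite("pics/s3.png",cv2.resize(c["pixels"][100:260,240:440,::-1],None,fx=4,fy=3.75))
cmd((.467,.0103,.036),.035)
E
```

```text
time: 2.78
position: [0.4666, 0.0087, 0.0895]
orientation: [-0.001, 0.697, 0.718, -0.001]
force: [0.3, 0.1, 0.1]
gripper_width: 0.704
2.83 [0.4675 0.0091 0.0907] F [0.51 0.2  1.36] g 0.702
shift [ 0.0013 -0.0005  0.0547] turn [-0.      0.0001 -0.0049]
```

View pics/s3.png

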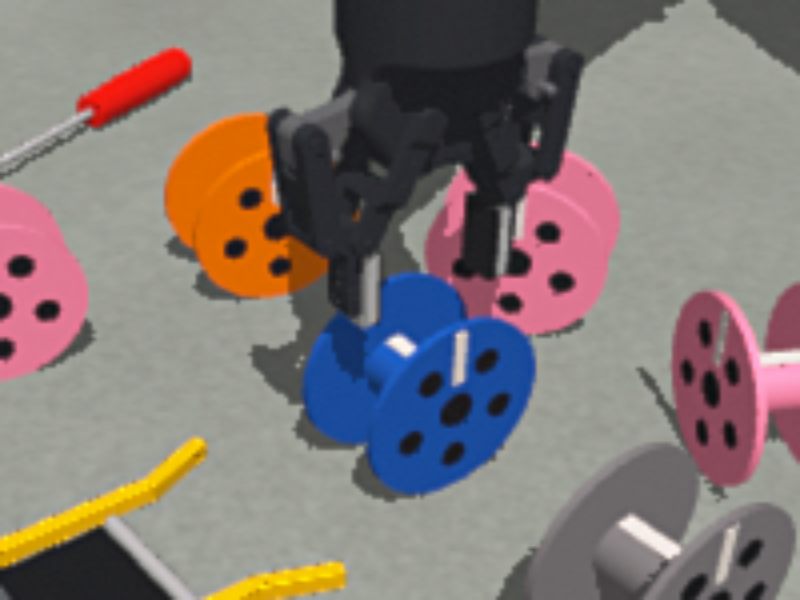

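```bash
python3 -m pendant '[[[0.001,0,0.015,0,0,0,0.06],[0.001,0,0.03,0,0,0,0.06],[0.001,0,0.045,0,0,0,0.06],[0.001,0,0.055,0,0,0,0.06],[0.001,0,0.055,0,0,0,0.06]]]'; python3 - <<'E'
from h import *
c=read_camera("scene");cv2.imwrite("pics/s4.png",cv2.resize(c["pixels"][100:260,240:440,::-1],None,fx=4,fy=3.75))
cmd((.467,.0103,.036),.035)
E
```

```text
time: 3.25
position: [0.4668, 0.0106, 0.0347]
orientation: [-0.001, 0.696, 0.718, -0.0]
force: [-0.7, -0.3, -0.8]
gripper_width: 0.699
3.3 [0.4674 0.0108 0.0356] F [-0.03  0.49  0.46] g 0.704
shift [-0.0005 -0.0004 -0.0004] turn [-0.0003 -0.     -0.0035]
```

View pics/s4.png

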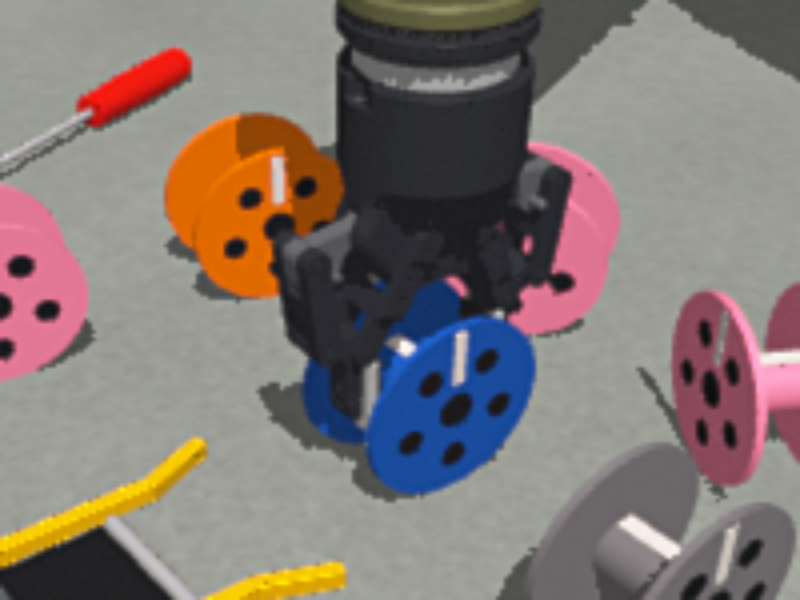

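```bash
python3 -m pendant '[[[0,0,0,0,0,0,0.038],[0,0,0,0,0,0,0.036],[0,0.004,0,0,0,0,0.036],[0,0.011,0,0,0,0,0.036],[0,0.02,0,0,0,0,0.036]]]' 20; python3 -m pendant '[[[0,0.01,0,0,0,0,0.036],[0,0.02,0,0,0,0,0.036],[0,0.03,0,0,0,0,0.036],[0,0.036,0,0,0,0,0.036],[0,0.036,0,0,0,0,0.036]]]'; python3 - <<'E'
from h import *
c=read_camera("scene");cv2.imwrite("pics/s5.png",cv2.resize(c["pixels"][100:290,220:420,::-1],None,fx=4,fy=3.1))
cmd((.632,.0142,.036),.035)
E
```

```text
time: 3.72
position: [0.488, 0.0115, 0.0358]
orientation: [0.001, 0.696, 0.718, 0.0]
force: [0.1, 0.4, -0.4]
gripper_width: 0.424
time: 4.13
position: [0.525, 0.0133, 0.0353]
orientation: [0.0, 0.696, 0.718, 0.001]
force: [-1.1, 1.2, -0.7]
gripper_width: 0.42
4.18 [0.5238 0.0133 0.0351] F [0.09 1.16 1.13] g 0.421
shift [-0.0026  0.1081 -0.0009] turn [-0.0001 -0.0008 -0.0028]
```

View pics/s5.png

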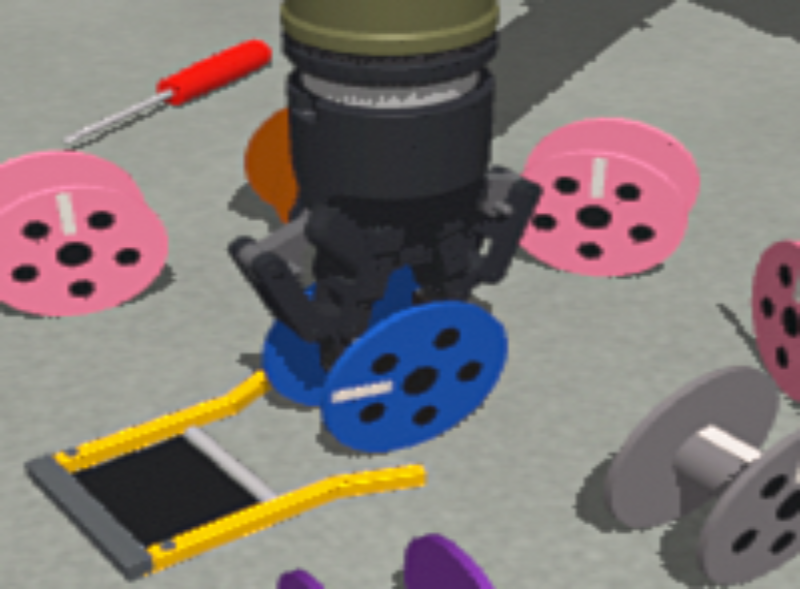

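```bash
python3 -m pendant '[[[0,0.009,0,0,0,0,0.036],[0,0.018,0,0,0,0,0.036],[-0.001,0.027,0,0,0,0,0.036],[-0.001,0.034,0,0,0,0,0.036],[-0.001,0.04,0,0,0,0,0.036]]]'; python3 - <<'E'
from h import *
c=read_camera("scene");cv2.imwrite("pics/s6.png",cv2.resize(c["pixels"][120:310,200:400,::-1],None,fx=4,fy=3.1))
cmd((.632,.0142,.036),.035)
E
```

```text
time: 4.6
position: [0.5643, 0.0131, 0.0354]
orientation: [0.0, 0.696, 0.718, 0.0]
force: [-0.1, 0.3, -0.1]
gripper_width: 0.427
4.65 [0.5654 0.0132 0.0355] F [ 5.2   1.06 -0.91] g 0.421
shift [-0.0011  0.0666 -0.0004] turn [ 0.0019 -0.0005 -0.0034]
```

View pics/s6.png

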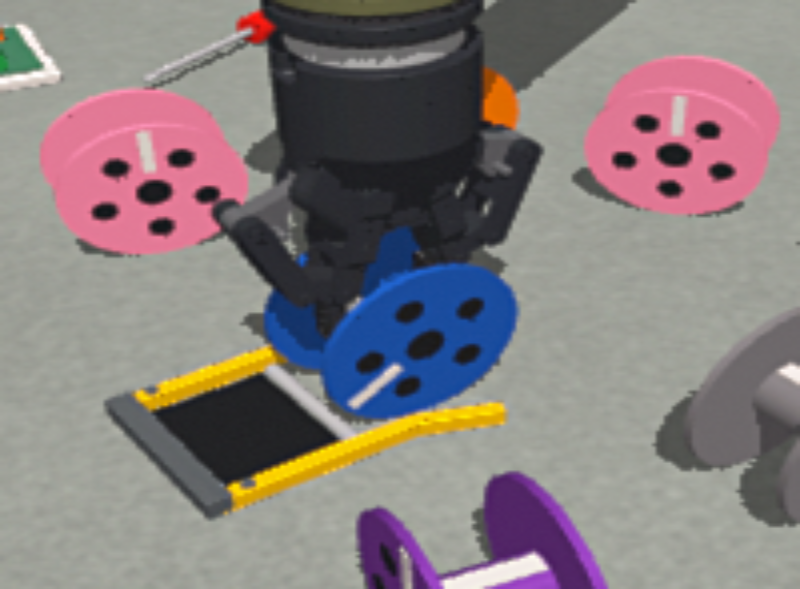

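```bash
python3 - <<'E'
from h import *
c=read_camera("scene")
P=back(c,[(424/4+200,345/3.1+120)],.046);print(P, P-[0,.025,0])
print(proj(c,[.565,.035,.046]))
# rail left top inner
print("rail bay y at",P[0,0], .0165-.06*(.635-P[0,0]))
E
```

```text
[[0.56562482 0.04058236 0.046     ]] [[0.56562482 0.01558236 0.046     ]]
[[304.52822177 229.22401975]]
rail bay y at 0.565624815698218 0.01233748894189308
```

```bash
python3 -m pendant '[[[0,0.009,0,0,0,0,0.036],[0,0.018,0,0,0,0,0.036],[0,0.027,0,0,0,0,0.036],[0,0.036,0,0,0,0,0.036],[0,0.044,0,0,0,0,0.036]]]'; python3 -m pendant '[[[0,0.007,0,0,0,0,0.036],[0,0.014,0,0,0,0,0.036],[0,0.02,0,0,0,0,0.036],[0,0.02,0,0,0,0,0.036]]]';python3 - <<'E'
from h import *
c=read_camera("scene");cv2.imwrite("pics/s7.png",cv2.resize(c["pixels"][140:310,180:380,::-1],None,fx=4,fy=3.5))
cmd((.632,.0142,.036),.035)
E
```

```text
time: 5.12
position: [0.6084, 0.0146, 0.0353]
orientation: [0.0, 0.696, 0.718, 0.0]
force: [0.2, -0.3, 0.2]
gripper_width: 0.422
time: 5.45
position: [0.6284, 0.0154, 0.0353]
orientation: [0.0, 0.696, 0.718, 0.0]
force: [-0.2, 0.7, 0.3]
gripper_width: 0.422
5.5 [0.6277 0.0154 0.0352] F [-0.17 -0.82 -0.32] g 0.42
shift [-0.0013  0.0043 -0.0008] turn [ 0.0001 -0.0003 -0.003 ]
```

View pics/s7.png

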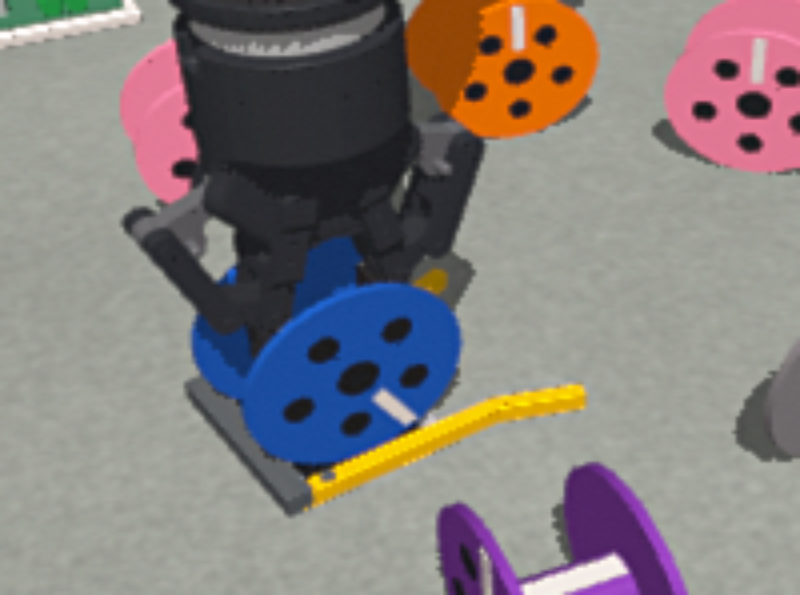

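```bash
python3 - <<'E'
from h import *
c=read_camera("scene");h=cv2.cvtColor(c["pixels"],cv2.COLOR_RGB2HSV)
u,v=358/4+180,378/3.5+140
print(back(c,[(u,v)],.046))
# near flange outline fit: compare predicted flange ellipse for candidates
m=cv2.inRange(h,(100,140,40),(125,255,255))
for x in(.615,.620,.625,.628,.632):
    q=proj(c,spool_pts(x,.0156,.05)[1]); print(x,q.min(0).round(1),q.max(0).round(1))
k,l,s,_=cv2.connectedComponentsWithStats(m);i=l[int(v)-8,int(u)+2];print(s[i])
E
```

```text
[[0.63189302 0.04302346 0.046     ]]
0.615 [252.5 216.9] [304.1 267.1]
0.62 [249.3 218. ] [301.4 268.3]
0.625 [246.2 219.2] [298.7 269.6]
0.628 [244.3 219.9] [297.1 270.4]
0.632 [241.8 220.9] [294.9 271.5]
[ 229  207   67   66 2269]
```

```bash
python3 -m pendant '[[[0,0,0,0,0,0,0.045],[0,0,0,0,0,0,0.056],[0,0,0,0,0,0,0.056],[0,0,0,0,0,0,0.056],[0,0,0,0,0,0,0.056]]]'; python3 - <<'E'
from h import *
c=read_camera("scene");cv2.imwrite("pics/s8.png",cv2.resize(c["pixels"][140:310,180:380,::-1],None,fx=4,fy=3.5))
cmd((.63,.016,.1),.035)
E
```

```text
time: 5.97
position: [0.627, 0.0151, 0.0354]
orientation: [0.0, 0.696, 0.718, -0.0]
force: [0.3, -0.6, -0.2]
gripper_width: 0.655
6.02 [0.6271 0.0152 0.0354] F [ 0.09  0.23 -0.88] g 0.657
shift [ 0.0007  0.0029 -0.0646] turn [ 0.      0.0002 -0.003 ]
```

View pics/s8.png

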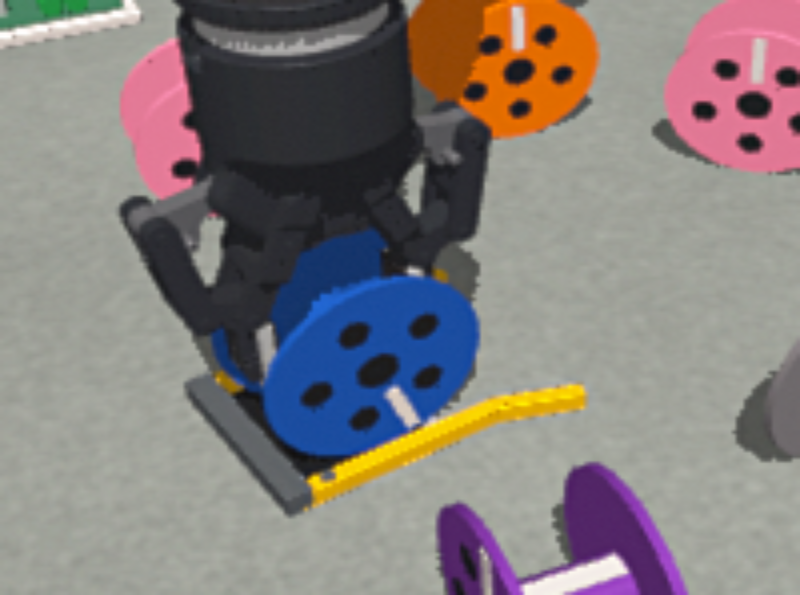

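```bash
python3 -m pendant '[[[0,0,0,0,0,0,0.056],[0,0,0,0,0,0,0.056],[0,0,0,0,0,0,0.056],[0,0,0,0,0,0,0.056],[0,0,0,0,0,0,0.056]]]'; python3 - <<'E'
from h import *
c=read_camera("scene");cv2.imwrite("pics/s9.png",cv2.resize(c["pixels"][140:310,180:380,::-1],None,fx=4,fy=3.5))
E
```

```text
time: 6.43
position: [0.6272, 0.0152, 0.0353]
orientation: [0.0, 0.696, 0.718, -0.0]
force: [0.1, 0.1, 0.3]
gripper_width: 0.653
```

View pics/s9.png

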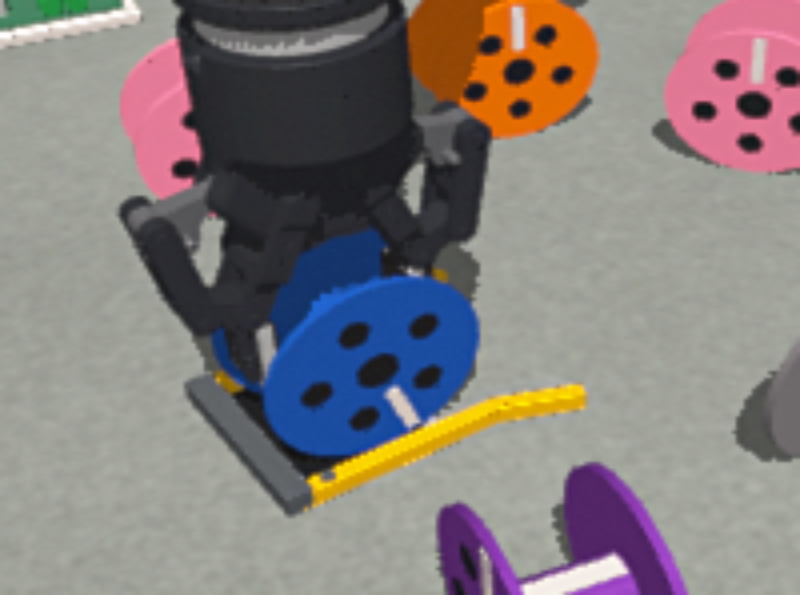

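```bash
python3 -m pendant '[[[0,-0.002,-0.01,0,0,0,0.056],[0,-0.002,-0.025,0,0,0,0.056],[0,-0.002,-0.05,0,0,0,0.056],[0,-0.002,-0.085,0,0,0,0.056],[0,-0.002,-0.12,0,0,0,0.056]]]'; python3 -m pendant '[[[-0.03,0,-0.02,0,0,0,0.056],[-0.07,0,-0.03,0,0,0,0.056],[-0.11,0,-0.03,0,0,0,0.056],[-0.15,0,-0.03,0,0,0,0.056],[-0.19,0,-0.03,0,0,0,0.056]]]'; python3 - <<'E'
from h import *
c=read_camera("scene");cv2.imwrite("pics/s10.png",cv2.resize(c["pixels"][140:310,180:380,::-1],None,fx=4,fy=3.5))
c=read_camera("top");cv2.imwrite("pics/t10.png",c["pixels"][:,:,::-1])
print(fitspool((.624,.016,.05)))
E
```

```text
time: 6.9
position: [0.6247, 0.0154, 0.1576]
orientation: [-0.0, 0.696, 0.718, -0.0]
force: [0.5, 0.1, 0.2]
gripper_width: 0.66
time: 7.32
position: [0.6315, -0.1765, 0.188]
orientation: [0.002, 0.696, 0.719, 0.0]
force: [-0.2, 0.3, 0.0]
gripper_width: 0.654
(array([0.62430559, 0.01677891, 0.02192559]), [np.float64(1.0509577507334829), np.float64(0.18982083602620853)])
```

View pics/s10.png

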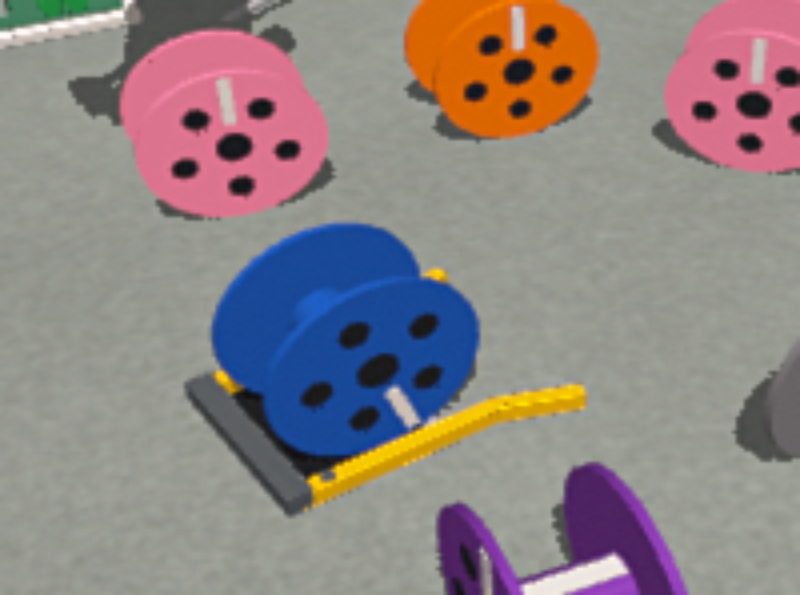

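View pics/t10.png

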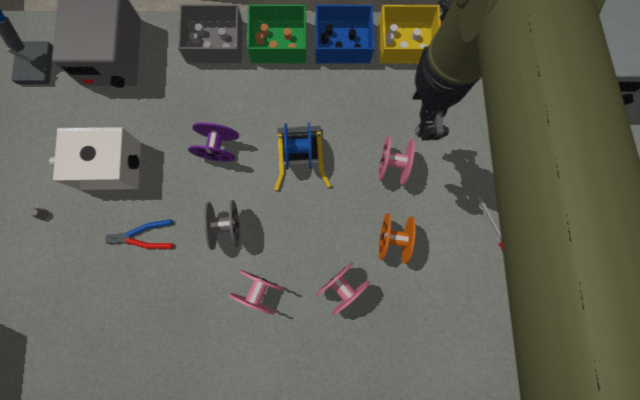

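```bash
python3 - <<'E'
from h import *
a=cv2.imread("pics/t10.png").astype(int);b=cv2.imread("pics/top0.png").astype(int);d=abs(a-b).max(2)
print("orange diff",(d[208:270,372:420]>40).sum(),"grey diff",(d[195:255,200:250]>40).sum())
print(fitspool((.624,.016,.05))[0]); hand_in()
E
```

```text
orange diff 0 grey diff 0
[0.62463011 0.0166337  0.03245849]
the job is handed in; nothing more can be done
```

I rolled the blue spool over the lip into the return bay, let go of it and handed the job in. I placed the fingers loosely before and behind the core and pushed it along. The arm then lifted clear and moved aside.

- **Rolling:** the white mark turned in step with the distance, about 75° after 56 mm and roughly 200° in all over about 157 mm. It did not tip.
- **Position:** after release the spool stands at x ≈ 0.624 m, y ≈ 0.017 m. I estimate the parking spot at x ≈ 0.627 m, y ≈ 0.014 m, so it is about 3 mm to the lip side, within the 7 mm play.
- **Settling:** it rolled back about 8 mm when the fingers opened. It then looked unchanged in the pictures until hand-in.
- **Bystanders:** the top camera showed no change around the orange and grey spools. The wrist force stayed around 5 N or less at every reading.
- **Disagreement:** the two cameras differ by about 4 mm sideways on where the bay is. By either one the spool stands between the rails.
- **Time:** the last move ended at about 7.3 s, and a few camera calls followed before hand-in, well within the 38 s allowed.

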